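# Turn the pump cover over against the wall of the wash tray

### The arm

A 7-joint arm with a two-finger parallel gripper is mounted at the origin on a cart in front of the work surface, level with it; the furniture and walls round the work are solid. World frame = base frame: x ahead of the robot, y to its left, z up, the work surface at z = 0. Lengths are in m, angles in rad, forces in N, time in s.
With the tool pointing down it reaches from about 0.35 to 0.9 m from the base axis. Payload 7.2 kg.
Tool frame: the origin (TCP) lies midway between the tips of the shut fingers; the grasp point (between the pads) lies 19 mm behind it; z points along the fingers, y is the direction in which the jaws open and shut (so a half turn about z gives the same grasp; the last joint's range is limited). The gripper opens to 85 mm and grips with 20 to 120 N. Pads are 22 mm wide; open, the fingers measure 114 mm over their backs; the gripper's body (76 mm by 85 mm) begins 54 mm behind the grasp point. The pads swing forward as they close: fully open they stand 13 mm farther back than shut.
Start: joints at [1.08, 0.411, -0.013, 1.596, 0.006, 1.134, -0.082], TCP at [0.256, -0.57, 0.202] pointing down, gripper open.
Joint ranges: [-2.95, 2.95], [-0.29, 1.99], [-1.47, 1.44], [0.14, 2.54], [-1.03, 4.17], [0.13, 1.85], [-2.86, 2.86]. Speed limits (rad/s): [2.39, 2.39, 3.01, 3.01, 3.14, 3.14, 3.14].

### API

Orientations are given as [roll, pitch, yaw] about the fixed x, y, z axes, in that order (R = Rz(yaw) Ry(pitch) Rx(roll)).
In Python, from cell import * gives the robot as it stands.
- The arm moves only by the tool move_arm, never from a script. Its arguments are lists of equal length, an entry for each row: "travel": the shift along the world's x, y, z in m, a list of three; "rot": the turn, a rotation vector about the world's x, y, z in degrees, a list of three. A call has 1 to 5 rows; each row shifts and turns the commanded pose from where the row before left it; what a row does not reach is not made up. A row lasts 1/12 s, in which the tool goes at most 41.7 mm and 7.16 degrees, less where a joint would pass 70% of its speed; a pose out of reach is approached as far as the arm can. A call is refused whole if a number of a shift passes 0.0417 or a number of a turn 7.16, either way. A call with a gripper value outside its range is refused whole. "claw" is the gripper's target within -1 to 1 (shut at 1, half-way at 0, fully open at -1), set as the call begins (left out, the last holds). The fingers move at their own pace and stop on an object; the grip force is fixed at half the most. Time passes only in rows, so rows that do not move let the fingers close. It gives the time, the measured TCP pose, the force and the opening at its end, in the units of the state.
- state(): the state, without advancing time (a new reading comes with each control period).
- camera(name): name is "side" or "top"; returns a dict with "color" (384x512x3 uint8, red, green, blue), "intrinsics" (3x3 intrinsics, pixels), "extrinsics" (4x4, takes a point from world to camera coordinates). Camera axes: x right, y up, looking along -z (the intrinsics and any distortion apply to the point x, -y, -z); pixel columns grow to the right and rows downward; lengths in m; the calibration is good to about 2 mm. A picture is of the moment at which its call begins. There is no depth.
- hand_in(): hands the job in, once; it reports no verdict.
Trained networks look in the newest picture that a camera, given by its name, has taken for a name from the list of things; names that differ only in an ending like _2 or _b are one class to them, and where a whole thing is asked for, a point or a joint stands for the part that bears it (a point fixed in the world has none). Each returns a list of dicts, best first, with "score" (0 to 1); they miss things now and then, are a little off and sometimes report something else, mostly with a low value. They report only what shows in the picture. A call takes as long as a camera call.
- find_in(camera, thing): "extent" ([centre column, centre row, width, height] in pixels, round what is visible of it).
- mark_of(camera, thing): "pixel" ([column, row] in pixels: a listed point, or the origin of a listed thing).
The state is a dict: "time": time; "joint_pos": joint angles; "joint_vel": joint speeds; "effort": joint torques, N m; "eef_pos": TCP position; "tcp_rot": TCP orientation; "contact_force": force on the tool from outside, world axes, zero at the start; "torque": the same for the moment, N m; "opening": finger opening in m.
Only numpy, scipy, OpenCV 4.12 (cv2) and the standard library are available. Lean on these libraries where they do the work, as an engineer would, in place of code of your own. Each camera call takes 0.05 s, during which the arm holds its last target.

### The job

The pump cover lies in the wash tray with its red outside up; turn it over so that its bright sealing face with the black ring looks up. Use the fingertips only, without gripping or lifting the cover: push it, low down at its near edge, against the tray's far wall until it climbs the wall and leans there steeply with its upper edge above the rim, then reach behind that edge and tip the cover back towards the robot so that it falls flat on the tray's mat. Leave everything else in the tray and around it where it stands.

Things in the scene. Friction and masses are not known exactly. Their poses are not given: they have to be found in the camera images.
- wash_tray: fixed rectangular pressed-steel wash tray, 214 x 264 mm over the rolled rim (x by y), 49.5 mm high; origin on the bench under its centre, x points to its far wall, y to its left wall, z up. Its wet steel walls are slippery (friction with the cover about 0.25)
- mat_centre (a point): middle of the top of the dark fluted rubber mat that covers the tray's flat floor: 140 x 190 mm (x by y), its top 3.5 mm above the bench, friction about 0.7; axes as the tray's. At the mat's edge every wall begins with an inside radius of 24 mm
- far_rim (a point): middle of the top of the far (+x) rim, a 6 mm bead: 104 mm from the tray's centre along its x, 49.5 mm above the bench. Below it the far wall slopes at 75 degrees from the horizontal and runs into the 24 mm radius; the rim's inner side is 31 mm beyond the mat's edge and 46 mm above the mat
- cover: loose flat aluminium pump cover, 80 x 88 x 6 mm (its x, y, z), 0.1 to 0.16 kg; one side red with three low ribs, the other the bright sealing face with a black ring; a bolt hole in each corner. Origin in the middle of the sealing face, z points to the red side. It starts on the mat, z up, its x within 0.2 rad of the tray's x. Pushed at its near edge, fingertips under 4 mm above the mat, it climbs the wall
- cover_centre (a point): centre of the cover's volume
- cover_edge_far (a point): middle of the cover's +x edge (towards the far wall at the start), half-way through the thickness. When the foot is pushed to the far edge of the mat the cover leans stably on the rim, 50 to 58 degrees steep, this edge about 20 mm above the rim
- cover_edge_near (a point): middle of the cover's -x edge (the one towards the robot at the start), half-way through the thickness
- cover_edge_left (a point): middle of the cover's +y edge, half-way through the thickness
- cover_edge_right (a point): middle of the cover's -y edge, half-way through the thickness
- nozzle: bystander: loose steel injector nozzle, 18 mm thick, 54 mm tall, standing on the mat to the left of the cover; origin under its foot
- union_nut: bystander: loose plated hexagon union nut, 24 x 27 x 20 mm, standing on the mat to the left of the cover; origin under its middle
- brass_brush: bystander: loose wire brush with a wooden handle, 210 mm long, 22 mm wide, 26 mm high, on the bench left of the tray; origin under its middle
- grease_tin: bystander: loose blue round tin with a grey lid, 68 mm across, 34 mm high, right of the tray; origin under its middle
- brass_nut: bystander: loose brass-coloured union nut, 19 x 22 x 16 mm, right of the tray; origin under its middle
- tape: bystander: loose black roll of tape, 58 mm across, 19 mm high, right of the tray; origin under its middle
- spanner: bystander: loose spanner 199 mm long, 33 mm wide, 8 mm high, right of the tray; origin under its middle

How it is judged:
On the way:
1. the cover leans on the far wall, at least 43 degrees steep (angle between cover's own z axis and vertical between 0.75 and 1.5 rad and x of cover_centre in the frame of wash_tray above 0.075 m), for 0.2 s.
At the end, for the whole second after the job is handed in: the cover lies still and flat on the tray's mat, sealing face up (within 7 degrees of level, its centre at most 13 mm above the bench and inside the floor area) (angle between cover's own z axis and vertical above 3.02 rad and z of cover_centre in the frame of wash_tray below 0.013 m and x of cover_centre in the frame of wash_tray between -0.06 and 0.06 m and y of cover_centre in the frame of wash_tray between -0.07 and 0.07 m and linear speed of cover below 0.02 m/s); the robot touches nothing.
It fails at once if the cover is lifted clear: every edge more than 30 mm above the bench (height (world z) of each of cover_edge_far, cover_edge_near, cover_edge_left, cover_edge_right above 0.03 m).
It fails at once if the cover is gripped or forced: more than 38 N between fingers and cover (contact force between the fingers and cover above 38 N).
It fails at once if a bystander is moved by more than 20 mm (distance of any of nozzle, union_nut, brass_brush, grease_tin, brass_nut, tape, spanner from where it was at the start of the episode above 0.02 m).
It fails at once if the nozzle is knocked over (angle between nozzle's own z axis and vertical above 0.5 rad).
It also fails if it takes over 48 s, if anything falls off the work surface, if the arm or the gripper's body presses on something with over 40 N, if the wrist force passes 120 N, or if a joint passes its speed limit or range.

## Working session

There is one attempt and no reset: what is moved stays moved. The work goes in short steps, Python scripts to look and compute and a tool call to move; the robot and the scene stay as the last step left them, time stands still between calls to the robot, and variables do not carry over. Pictures are saved under pics/ and viewed, and the job is handed in when it is done.

Besides the shell and the picture viewer there is one more tool, called after "Call:" by a JSON object that holds its "fn" and its "kwargs". move_arm: Moves the arm, as the interface text tells. Its arguments: {"type":"object","properties":{"travel":{"type":"array"},"rot":{"type":"array"},"claw":{"type":"number"}},"required":["travel","rot"]}

```bash
mkdir -p pics
cat > h.py <<'E'
from cell import *
import numpy as np, cv2
def snap(n,f):
    c=camera(n); cv2.imwrite('pics/'+f,c['color'][:,:,::-1]); return c
def ray(c,px):
    K=np.array(c['intrinsics']);E=np.array(c['extrinsics'])
    d=np.linalg.inv(K)@np.array([px[0],px[1],1.]); d=np.array([d[0],-d[1],-d[2]])
    R=E[:3,:3];t=E[:3,3]
    return -R.T@t, R.T@d
def atz(c,px,z):
    o,d=ray(c,px); return o+d*(z-o[2])/d[2]
def proj(c,p):
    K=np.array(c['intrinsics']);E=np.array(c['extrinsics'])
    q=E[:3,:3]@np.array(p)+E[:3,3]; q=np.array([q[0],-q[1],-q[2]]); u=K@q; return u[:2]/u[2]
E
python3 - <<'E'
from h import *
np.set_printoptions(precision=4,suppress=True)
cs={n:snap(n,n+'0.png') for n in('side','top')}
for n,c in cs.items(): print(n,c['intrinsics'],c['extrinsics'],ray(c,(256,192)))
Z=dict(mat_centre=.0035,far_rim=.0495,cover_centre=.0065,cover_edge_far=.0065,cover_edge_near=.0065,cover_edge_left=.0065,cover_edge_right=.0065,nozzle=.0035,union_nut=.0035,wash_tray=0)
for k,z in Z.items():
  for n in cs:
    m=mark_of(n,k)[:2]
    for q in m: print(k,n,round(q['score'],2),np.array(q['pixel']),atz(cs[n],q['pixel'],z))
s=state();print(s)
E
```

```text
side [[423.5581   0.     259.7268]
 [  0.     423.5581 187.1983]
 [  0.       0.       1.    ]] [[ 0.9992  0.0346  0.02   -0.5667]
 [-0.0324  0.4103  0.9114  0.0173]
 [ 0.0233 -0.9113  0.4111 -1.4395]
 [ 0.      0.      0.      1.    ]] (array([ 0.6003, -1.2994,  0.5873]), array([-0.0317,  0.9063, -0.4216]))
top [[478.5665   0.     248.5324]
 [  0.     478.5665 199.5072]
 [  0.       0.       1.    ]] [[ 0.0276 -0.9996  0.0052 -0.1117]
 [ 0.9928  0.028   0.1164 -0.5751]
 [-0.1165  0.0019  0.9932 -1.7112]
 [ 0.      0.      0.      1.    ]] (array([ 0.3748, -0.0923,  1.7671]), array([ 0.1325, -0.0171, -0.9913]))
mat_centre side 0.66 [259.4 187.4] [ 0.5662 -0.0068  0.0035]
mat_centre side 0.34 [227.9 274.3] [ 0.5111 -0.4972  0.0035]
mat_centre top 0.88 [225.3 202.3] [ 0.5687 -0.0099  0.0035]
mat_centre top 0.26 [221.2 200.7] [0.5742 0.0055 0.0035]
far_rim side 0.84 [291.2 173.5] [0.6709 0.0124 0.0495]
far_rim side 0.6 [229.1 275.9] [ 0.5212 -0.5659  0.0495]
far_rim top 0.74 [223.3 171.5] [ 0.6761 -0.001   0.0495]
far_rim top 0.29 [204.2 213. ] [0.5228 0.0626 0.0495]
cover_centre side 0
[... 953 characters left out ...]
94 0.0717 0.0035]
union_nut top 0.27 [360.6 221.1] [ 0.5129 -0.5119  0.0035]
wash_tray side 0.72 [260.9 190.8] [ 0.5719 -0.026   0.    ]
wash_tray top 0.85 [224.  204.6] [ 0.5604 -0.0052  0.    ]
{'time': 1.1, 'joint_pos': array([ 1.0798,  0.4111, -0.0127,  1.5962,  0.0056,  1.1343, -0.0822]), 'joint_vel': array([-0.0004, -0.0013, -0.0006, -0.0012, -0.0008,  0.0007,  0.0006]), 'effort': array([  0.0011, -60.0424,   0.6815, -29.9746,   0.014 ,   0.0018,
        -0.    ]), 'eef_pos': array([ 0.2564, -0.57  ,  0.2019]), 'tcp_rot': array([-3.1416,  0.    ,  0.4228]), 'contact_force': array([-0.3875,  0.364 ,  0.1331]), 'torque': array([-0.0247, -0.03  , -0.0082]), 'opening': 0.08521965971220231}
```

Run:
```python
import cv2
a=cv2.imread('pics/top0.png');b=cv2.imread('pics/side0.png')
cv2.imwrite('pics/t0c.png',cv2.resize(a[140:270,120:290],None,fx=4.5,fy=4.5,interpolation=cv2.INTER_CUBIC))
cv2.imwrite('pics/s0c.png',cv2.resize(b[130:250,180:340],None,fx=4.5,fy=4.5,interpolation=cv2.INTER_CUBIC))
```

```text
(no output)
```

View pics/t0c.png

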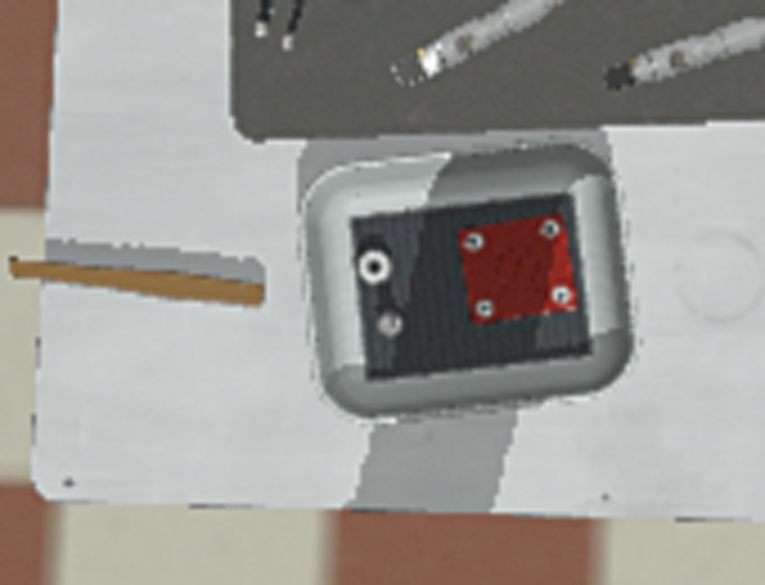

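View pics/s0c.png

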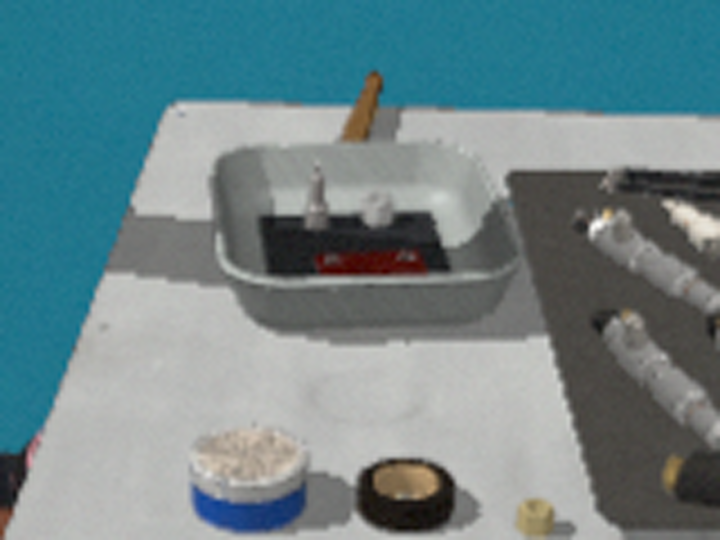

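View pics/top0.png

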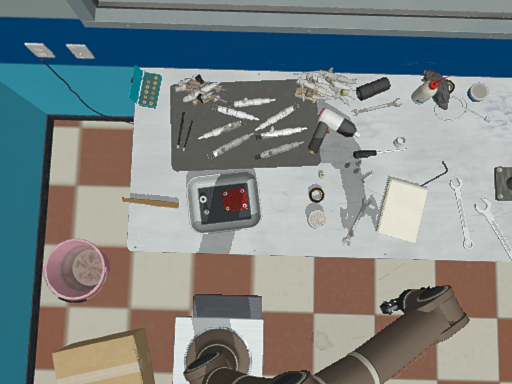

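Run:
```python
from h import *
np.set_printoptions(precision=4,suppress=True)
c=camera('top')
I=c['color'].astype(int)
f=lambda u,v:(120+(u+.5)/4.5-.5,140+(v+.5)/4.5-.5)
mat=[atz(c,f(*p),.0035) for p in[(352,216),(572,194),(592,354),(367,380)]]
cov=[atz(c,f(*p),.0095) for p in[(460,230),(565,213),(578,308),(470,325)]]
for n,q in(('mat',mat),('cov',cov)):
    q=np.array(q)[:,:2]
    # corners: far-left, far-right, near-right, near-left
    print(n,q.mean(0),'yaw',np.arctan2(*( (q[0]+q[1]-q[2]-q[3])[::-1])),np.arctan2(*((q[0]+q[3]-q[1]-q[2])[::-1]))-np.pi/2,np.linalg.norm((q[0]+q[1]-q[2]-q[3])/2),np.linalg.norm((q[0]+q[3]-q[1]-q[2])/2)); print(q)
# red segmentation
m=((I[:,:,0]>70)&(I[:,:,0]>2*I[:,:,1])).astype(np.uint8); m[:, :210]=0;m[:,260:]=0;m[:180]=0;m[225:]=0
ys,xs=np.nonzero(m);print(m.sum(),xs.mean(),ys.mean(), atz(c,(xs.mean(),ys.mean()),.0095),cv2.minAreaRect(np.c_[xs,ys].astype(np.float32)))
for k in('nozzle','union_nut'):
    print(k,[ (q['extent'],q['score']) for q in find_in('top',k)[:3]])
print(atz(c,f(373,266),.0235),atz(c,f(390,322),.03))
```

```text
mat [ 0.5657 -0.006 ] yaw 0.14049206964345015 0.1362827982378092 0.13506225408145864 0.18416330845621173
[[ 0.6208  0.094 ]
 [ 0.6443 -0.0872]
 [ 0.512  -0.1073]
 [ 0.4855  0.0763]]
cov [ 0.58   -0.0448] yaw 0.15056208220641232 0.1876773155069018 0.07918286209805227 0.08857373723537904
[[ 0.6108  0.0041]
 [ 0.6274 -0.0819]
 [ 0.549  -0.0948]
 [ 0.5326 -0.0068]]
426 234.5868544600939 199.2511737089202 [ 0.5803 -0.0441  0.0095] ((234.63088989257812, 199.2416229248047), (20.854238510131836, 23.634803771972656), 79.99201965332031)
nozzle []
union_nut []
[0.5773 0.0732 0.0235] [0.5314 0.057  0.03  ]
```

Call:
{"fn": "move_arm", "kwargs": {"travel": [[0.017,0.034,0],[0.017,0.034,0],[0.017,0.034,0],[0.017,0.034,0],[0.017,0.034,0]], "rot": [[0,0,-1.6],[0,0,-1.6],[0,0,-1.6],[0,0,-1.6],[0,0,-1.6]], "claw": 0}}

```text
time: 1.67
eef_pos: [0.3419, -0.3984, 0.202]
tcp_rot: [3.141, -0.0, 0.281]
contact_force: [1.5, -0.5, -0.3]
opening: 0.0429
```

Call:
{"fn": "move_arm", "kwargs": {"travel": [[0.017,0.034,0],[0.017,0.034,0],[0.017,0.034,0],[0.017,0.034,0],[0.017,0.034,0]], "rot": [[0,0,-1.6],[0,0,-1.6],[0,0,-1.6],[0,0,-1.6],[0,0,-1.6]]}}

```text
time: 2.08
eef_pos: [0.427, -0.2283, 0.2023]
tcp_rot: [3.141, -0.001, 0.142]
contact_force: [0.5, -1.5, 0.3]
opening: 0.0427
```

Call:
{"fn": "move_arm", "kwargs": {"travel": [[0.017,0.034,0],[0.017,0.034,0],[0.017,0.034,0],[0.017,0.034,0],[0.017,0.034,0]], "rot": [[0,0,0],[0,0,0],[0,0,0],[0,0,0],[0,0,0]]}}

```text
time: 2.5
eef_pos: [0.512, -0.0583, 0.2022]
tcp_rot: [3.141, -0.001, 0.143]
contact_force: [1.8, -1.4, 0.1]
opening: 0.0424
```

Call:
{"fn": "move_arm", "kwargs": {"travel": [[0.004,0.002,-0.04],[0.004,0.002,-0.04],[0,0,-0.04],[0,0,-0.03],[0,0,-0.02]], "rot": [[0,0,0],[0,0,0],[0,0,0],[0,0,0],[0,0,0]]}}

```text
time: 2.92
eef_pos: [0.5177, -0.0557, 0.0288]
tcp_rot: [-3.141, 0.003, 0.144]
contact_force: [0.3, -0.9, -0.6]
opening: 0.0426
```

Run:
```python
from h import *
a=snap('top','t1.png')['color'];b=snap('side','s1.png')['color']
x=cv2.resize(a[160:240,170:270],None,fx=6,fy=6,interpolation=2);y=cv2.resize(b[130:230,200:330],None,fx=4.6,fy=4.6,interpolation=2)
cv2.imwrite('pics/t1c.png',x[:,:,::-1]);cv2.imwrite('pics/s1c.png',y[:,:,::-1]);print(state()['eef_pos'],state()['contact_force'])
```

```text
[ 0.51676092 -0.05575141  0.02873206] [-0.32676415  0.17451221  0.92535125]
```

View pics/t1c.png

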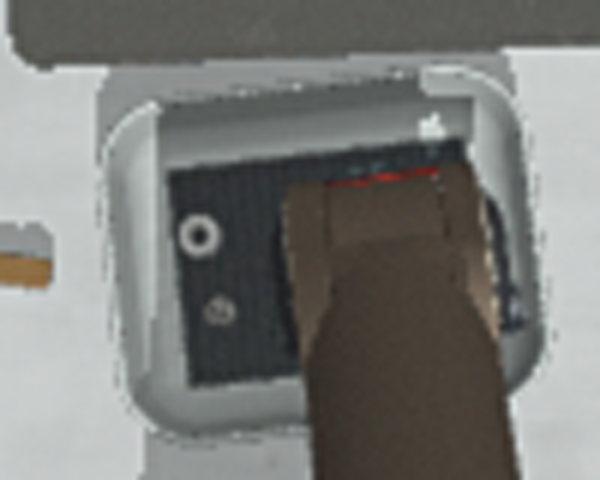

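View pics/s1c.png

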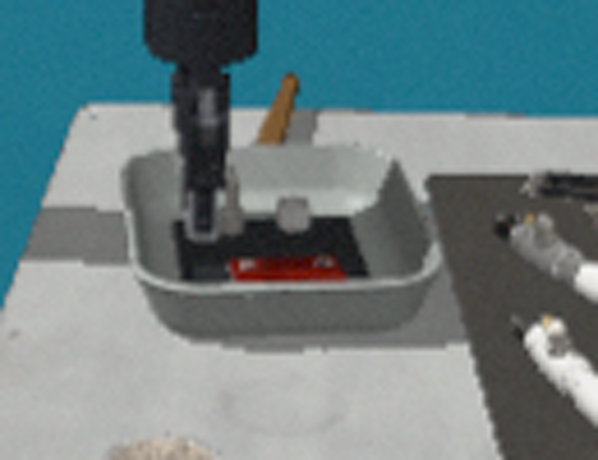

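Call:
{"fn": "move_arm", "kwargs": {"travel": [[0.001,0,-0.008],[0,0,-0.006],[0,0,-0.004],[0,0,-0.002],[0,0,0]], "rot": [[0,0,0],[0,0,0],[0,0,0],[0,0,0],[0,0,0]]}}

```text
time: 3.43
eef_pos: [0.5207, -0.056, 0.0122]
tcp_rot: [3.141, -0.001, 0.144]
contact_force: [-1.3, -0.5, 0.8]
opening: 0.0425
```

Call:
{"fn": "move_arm", "kwargs": {"travel": [[0,0,-0.001],[0,0,-0.001],[0,0,-0.001],[0,0,0]], "rot": [[0,0,0],[0,0,0],[0,0,0],[0,0,0]]}}

```text
time: 3.77
eef_pos: [0.5205, -0.056, 0.0089]
tcp_rot: [3.141, -0.0, 0.144]
contact_force: [0.7, 0.2, -0.2]
opening: 0.043
```

Call:
{"fn": "move_arm", "kwargs": {"travel": [[0,0,-0.001],[0,0,-0.001],[0,0,-0.001],[0,0,0]], "rot": [[0,0,0],[0,0,0],[0,0,0],[0,0,0]]}}

```text
time: 4.1
eef_pos: [0.5203, -0.056, 0.0057]
tcp_rot: [-3.142, 0.0, 0.144]
contact_force: [0.6, -0.9, 0.2]
opening: 0.0424
```

Call:
{"fn": "move_arm", "kwargs": {"travel": [[0,0,-0.001],[0,0,-0.001],[0,0,0]], "rot": [[0,0,0],[0,0,0],[0,0,0]]}}

```text
time: 4.35
eef_pos: [0.5203, -0.056, 0.0037]
tcp_rot: [-3.142, 0.0, 0.144]
contact_force: [-1.0, 0.1, 0.5]
opening: 0.0424
```

Call:
{"fn": "move_arm", "kwargs": {"travel": [[0,0,-0.001],[0,0,0],[0,0,0]], "rot": [[0,0,0],[0,0,0],[0,0,0]]}}

```text
time: 4.6
eef_pos: [0.5204, -0.056, 0.0029]
tcp_rot: [3.142, 0.0, 0.144]
contact_force: [-0.4, -0.4, 0.3]
opening: 0.0427
```

Call:
{"fn": "move_arm", "kwargs": {"travel": [[0,0,-0.001],[0,0,0],[0,0,0]], "rot": [[0,0,0],[0,0,0],[0,0,0]]}}

```text
time: 4.85
eef_pos: [0.5204, -0.056, 0.0018]
tcp_rot: [3.142, 0.0, 0.144]
contact_force: [0.1, 0.5, -0.1]
opening: 0.0424
```

Call:
{"fn": "move_arm", "kwargs": {"travel": [[0,0,-0.001],[0,0,0],[0,0,0]], "rot": [[0,0,0],[0,0,0],[0,0,0]]}}

```text
time: 5.1
eef_pos: [0.5204, -0.056, 0.0008]
tcp_rot: [-3.142, 0.0, 0.144]
contact_force: [0.1, 0.7, 0.3]
opening: 0.0426
```

Call:
{"fn": "move_arm", "kwargs": {"travel": [[0,0,-0.001],[0,0,0],[0,0,0]], "rot": [[0,0,0],[0,0,0],[0,0,0]]}}

```text
time: 5.35
eef_pos: [0.5204, -0.056, -0.0002]
tcp_rot: [3.142, 0.0, 0.144]
contact_force: [-0.3, -0.6, -0.2]
opening: 0.0429
```

Call:
{"fn": "move_arm", "kwargs": {"travel": [[0,0,-0.001],[0,0,0],[0,0,0]], "rot": [[0,0,0],[0,0,0],[0,0,0]]}}

```text
time: 5.6
eef_pos: [0.5204, -0.056, -0.0012]
tcp_rot: [-3.142, 0.0, 0.143]
contact_force: [0.2, -0.3, -0.0]
opening: 0.0429
```

Call:
{"fn": "move_arm", "kwargs": {"travel": [[0,0,-0.001],[0,0,0],[0,0,0]], "rot": [[0,0,0],[0,0,0],[0,0,0]]}}

```text
time: 5.85
eef_pos: [0.5204, -0.056, -0.0022]
tcp_rot: [3.142, 0.0, 0.144]
contact_force: [-0.3, -0.9, -0.6]
opening: 0.0429
```

Call:
{"fn": "move_arm", "kwargs": {"travel": [[0,0,-0.001],[0,0,0],[0,0,0]], "rot": [[0,0,0],[0,0,0],[0,0,0]]}}

```text
time: 6.1
eef_pos: [0.5204, -0.056, -0.0032]
tcp_rot: [3.142, 0.0, 0.144]
contact_force: [0.2, 0.4, -0.1]
opening: 0.0431
```

Call:
{"fn": "move_arm", "kwargs": {"travel": [[0,0,-0.001],[0,0,0],[0,0,0]], "rot": [[0,0,0],[0,0,0],[0,0,0]]}}

```text
time: 6.35
eef_pos: [0.5204, -0.056, -0.0042]
tcp_rot: [3.142, 0.0, 0.144]
contact_force: [0.5, 0.3, 0.4]
opening: 0.0427
```

Call:
{"fn": "move_arm", "kwargs": {"travel": [[0,0,-0.001],[0,0,0],[0,0,0]], "rot": [[0,0,0],[0,0,0],[0,0,0]]}}

```text
time: 6.6
eef_pos: [0.5204, -0.056, -0.0052]
tcp_rot: [3.142, 0.0, 0.144]
contact_force: [-0.7, 0.4, -0.3]
opening: 0.0429
```

Call:
{"fn": "move_arm", "kwargs": {"travel": [[0,0,-0.001],[0,0,0],[0,0,0]], "rot": [[0,0,0],[0,0,0],[0,0,0]]}}

```text
time: 6.85
eef_pos: [0.5204, -0.056, -0.0062]
tcp_rot: [3.142, 0.0, 0.144]
contact_force: [-1.0, 0.2, 0.5]
opening: 0.0422
```

Run:
```python
from h import *
b=snap('side','s2.png')['color']
y=cv2.resize(b[140:220,210:310],None,fx=7,fy=7,interpolation=2)
cv2.imwrite('pics/s2c.png',y[:,:,::-1]);print(state()['eef_pos'],state()['contact_force'])
```

```text
[ 0.52044471 -0.05600276 -0.00611133] [-0.60280032  0.59105886  0.6932963 ]
```

View pics/s2c.png

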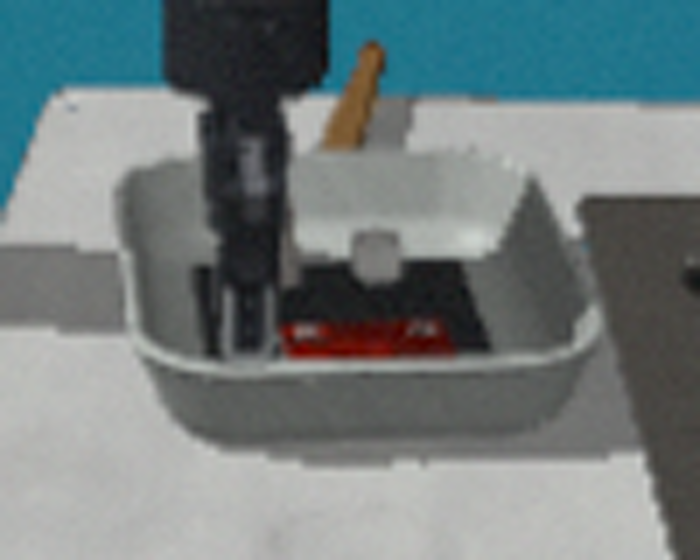

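Call:
{"fn": "move_arm", "kwargs": {"travel": [[0,0,-0.001],[0,0,0],[0,0,0]], "rot": [[0,0,0],[0,0,0],[0,0,0]]}}

```text
time: 7.15
eef_pos: [0.5204, -0.056, -0.0072]
tcp_rot: [3.142, 0.0, 0.144]
contact_force: [-0.0, -0.1, 0.3]
opening: 0.0429
```

Call:
{"fn": "move_arm", "kwargs": {"travel": [[0,0,-0.001],[0,0,0],[0,0,0]], "rot": [[0,0,0],[0,0,0],[0,0,0]]}}

```text
time: 7.4
eef_pos: [0.5204, -0.056, -0.0082]
tcp_rot: [3.142, 0.0, 0.144]
contact_force: [-0.7, 0.1, -1.0]
opening: 0.0427
```

Run:
```python
from h import *
c=camera('side')
ex=np.array([.99,.143,0]);ey=np.array([-.143,.99,0])
for e,lab in((np.array([.517,-.0557,.0288]),'s1'),(np.array([.5204,-.056,-.0082]),'now')):
  for z in (0,.006,.013):
    print(lab,z,[proj(c,e+[0,0,z]+ey*y+ex*x).round(1).tolist() for y in(-.036,-.021) for x in (-.011,.011)])
b=c['color']
cv2.imwrite('pics/s3c.png',cv2.resize(b[165:205,225:285],None,fx=12,fy=12,interpolation=2)[:,:,::-1])
b=cv2.imread('pics/s1.png');cv2.imwrite('pics/s1d.png',cv2.resize(b[150:200,220:290],None,fx=10,fy=10,interpolation=2))
```

```text
s1 0 [[241.1, 190.7], [248.1, 190.6], [240.8, 188.8], [247.7, 188.6]]
s1 0.006 [[241.1, 189.0], [248.1, 188.8], [240.8, 187.0], [247.7, 186.9]]
s1 0.013 [[241.1, 187.0], [248.1, 186.8], [240.8, 185.0], [247.7, 184.8]]
now 0 [[242.2, 201.4], [249.1, 201.2], [241.8, 199.3], [248.7, 199.1]]
now 0.006 [[242.2, 199.7], [249.1, 199.5], [241.8, 197.6], [248.7, 197.4]]
now 0.013 [[242.2, 197.7], [249.1, 197.5], [241.8, 195.7], [248.7, 195.5]]
```

View pics/s3c.png

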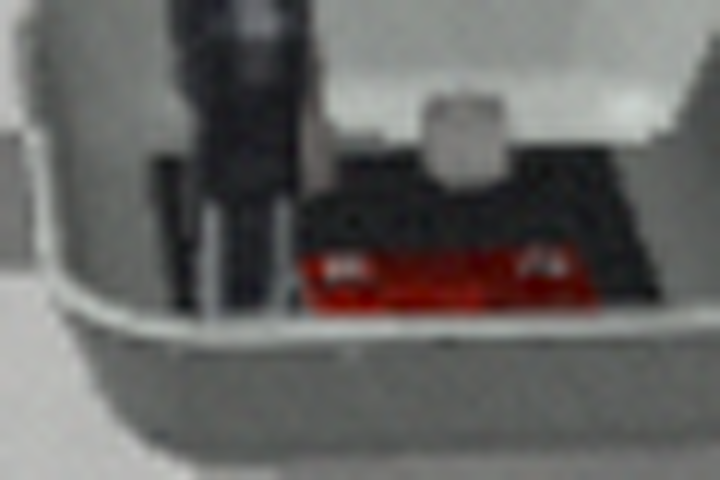

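View pics/s1d.png

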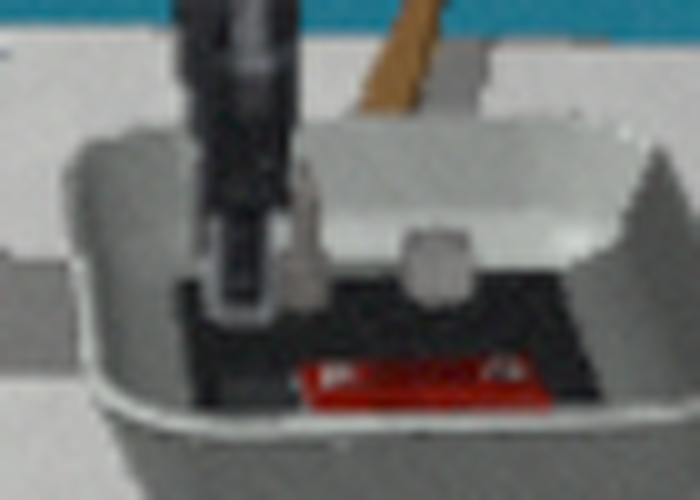

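Run:
```python
from h import *
c=camera('side')
print('nozzle top',proj(c,[.5314,.057,.0575]),'foot',proj(c,[.5314,.057,.0035]))
print('cover corners',[proj(c,p).round(1).tolist() for p in([.549,-.0948,.0095],[.5326,-.0068,.0095],[.6108,.004,.0095])])
ex=np.array([.99,.138,0]);ey=np.array([-.138,.99,0]);o=np.array([.567,-.006,0])
print('right rim mid',proj(c,o-ey*.129+[0,0,.0495]), 'far',proj(c,o+ex*.104+[0,0,.0495]))
b=cv2.imread('pics/s1.png').astype(float)[140:205,215:300]
b=np.clip(b*3,0,255).astype('uint8');cv2.imwrite('pics/s1e.png',cv2.resize(b,None,fx=9,fy=9,interpolation=0))
```

```text
nozzle top [250.24762569 165.12257027] foot [250.08071174 179.56098533]
cover corners [[253.0, 196.9], [249.4, 185.4], [272.8, 184.9]]
right rim mid [264.35706751 190.96387021] far [290.95201404 173.95766993]
```

View pics/s1e.png

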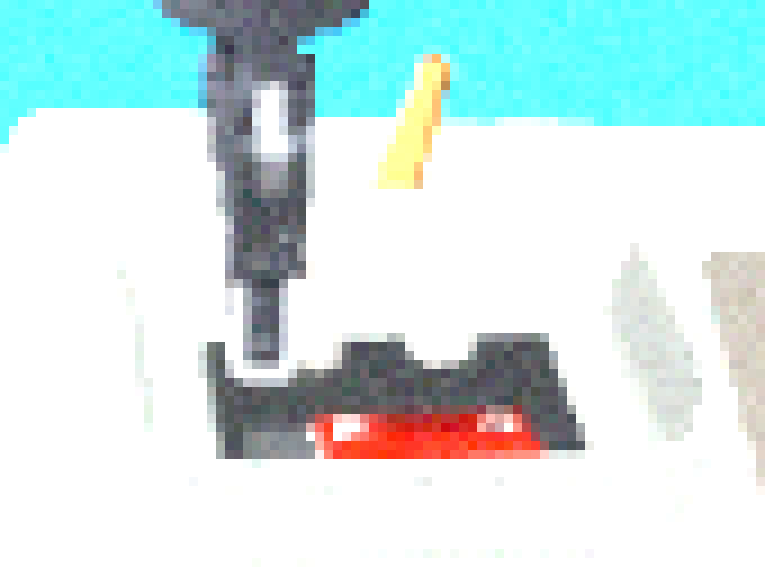

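Call:
{"fn": "move_arm", "kwargs": {"travel": [[0,0,-0.002],[0,0,-0.002],[0,0,-0.002],[0,0,-0.001],[0,0,0]], "rot": [[0,0,0],[0,0,0],[0,0,0],[0,0,0],[0,0,0]]}}

```text
time: 7.92
eef_pos: [0.5202, -0.056, -0.0155]
tcp_rot: [-3.141, 0.001, 0.144]
contact_force: [-0.2, -0.5, -0.3]
opening: 0.0427
```

Call:
{"fn": "move_arm", "kwargs": {"travel": [[0,0,-0.001],[0,0,-0.001],[0,0,-0.001],[0,0,0]], "rot": [[0,0,0],[0,0,0],[0,0,0],[0,0,0]]}}

```text
time: 8.25
eef_pos: [0.5203, -0.056, -0.0183]
tcp_rot: [-3.142, 0.0, 0.144]
contact_force: [-0.1, -0.0, 0.9]
opening: 0.0427
```

Call:
{"fn": "move_arm", "kwargs": {"travel": [[0,0,-0.001],[0,0,-0.001],[0,0,-0.001],[0,0,0]], "rot": [[0,0,0],[0,0,0],[0,0,0],[0,0,0]]}}

```text
time: 8.58
eef_pos: [0.5203, -0.056, -0.0213]
tcp_rot: [-3.142, 0.0, 0.143]
contact_force: [0.2, -0.1, 0.2]
opening: 0.043
```

Run:
```python
from h import *
b=snap('side','s4.png')['color'];t=snap('top','t4.png')['color']
cv2.imwrite('pics/s4e.png',cv2.resize(np.clip(b[140:205,215:300].astype(int)*2,0,255).astype('uint8'),None,fx=9,fy=9,interpolation=2)[:,:,::-1])
s=state();print(s['joint_pos'],s['effort'],s['eef_pos'])
```

```text
[ 0.20107693  0.55977646 -0.23918125  2.01307075  0.22681229  0.59372729
 -1.61893768] [-2.34892184e-03 -5.73493266e+01 -2.65322551e+00 -1.79890251e+01
  1.16371157e-02 -4.34748319e-03 -2.94839338e-03] [ 0.52039643 -0.05597167 -0.02116206]
```

View pics/s4e.png

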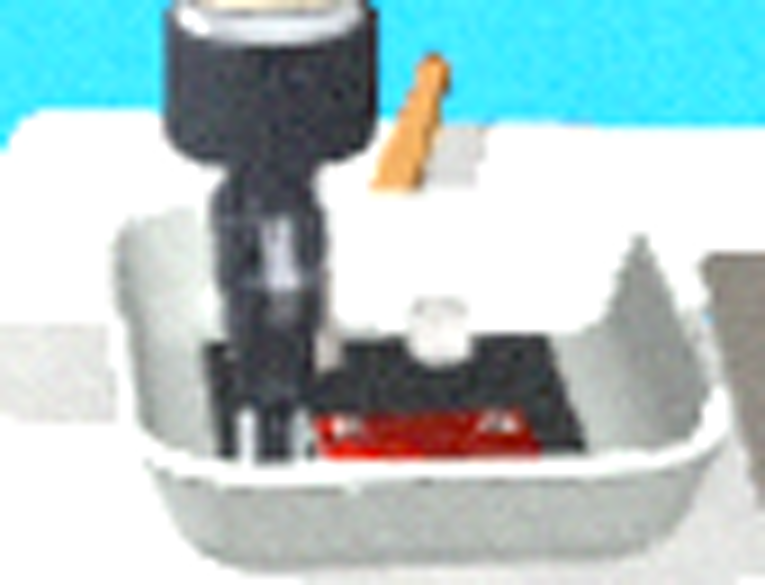

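Call:
{"fn": "move_arm", "kwargs": {"travel": [[0,0,-0.001],[0,0,0],[0,0,0]], "rot": [[0,0,0],[0,0,0],[0,0,0]]}}

```text
time: 8.93
eef_pos: [0.5205, -0.056, -0.0221]
tcp_rot: [3.142, -0.0, 0.144]
contact_force: [-0.3, -0.8, 0.5]
opening: 0.0426
```

Call:
{"fn": "move_arm", "kwargs": {"travel": [[0,0,-0.001],[0,0,0],[0,0,0]], "rot": [[0,0,0],[0,0,0],[0,0,0]]}}

```text
time: 9.18
eef_pos: [0.5204, -0.056, -0.0231]
tcp_rot: [3.142, 0.0, 0.144]
contact_force: [-0.6, -0.2, -0.2]
opening: 0.0427
```

Call:
{"fn": "move_arm", "kwargs": {"travel": [[0,0,-0.001],[0,0,0],[0,0,0]], "rot": [[0,0,0],[0,0,0],[0,0,0]]}}

```text
time: 9.43
eef_pos: [0.5204, -0.056, -0.0242]
tcp_rot: [3.142, 0.0, 0.144]
contact_force: [0.2, -0.6, -0.4]
opening: 0.0428
```

Call:
{"fn": "move_arm", "kwargs": {"travel": [[0,0,-0.001],[0,0,0],[0,0,0]], "rot": [[0,0,0],[0,0,0],[0,0,0]]}}

```text
time: 9.68
eef_pos: [0.5204, -0.056, -0.0252]
tcp_rot: [-3.142, 0.0, 0.144]
contact_force: [-0.3, -0.0, 0.1]
opening: 0.0425
```

Call:
{"fn": "move_arm", "kwargs": {"travel": [[0,0,-0.001],[0,0,0],[0,0,0]], "rot": [[0,0,0],[0,0,0],[0,0,0]]}}

```text
time: 9.93
eef_pos: [0.5204, -0.056, -0.0262]
tcp_rot: [-3.142, 0.0, 0.144]
contact_force: [-1.4, -0.1, -0.4]
opening: 0.0429
```

Call:
{"fn": "move_arm", "kwargs": {"travel": [[0,0,-0.001],[0,0,0],[0,0,0]], "rot": [[0,0,0],[0,0,0],[0,0,0]]}}

```text
time: 10.18
eef_pos: [0.5204, -0.056, -0.0272]
tcp_rot: [3.142, 0.0, 0.144]
contact_force: [0.8, 1.1, -0.5]
opening: 0.0428
```

Call:
{"fn": "move_arm", "kwargs": {"travel": [[0,0,-0.001],[0,0,0],[0,0,0]], "rot": [[0,0,0],[0,0,0],[0,0,0]]}}

```text
time: 10.43
eef_pos: [0.5206, -0.056, -0.0277]
tcp_rot: [3.141, -0.0, 0.144]
contact_force: [-1.8, -0.0, 5.8]
opening: 0.0427
```

Call:
{"fn": "move_arm", "kwargs": {"travel": [[0,0,-0.001],[0,0,0],[0,0,0]], "rot": [[0,0,0],[0,0,0],[0,0,0]]}}

```text
time: 10.68
eef_pos: [0.5206, -0.056, -0.0277]
tcp_rot: [3.141, -0.0, 0.144]
contact_force: [-5.0, 0.6, 18.4]
opening: 0.0424
```

Call:
{"fn": "move_arm", "kwargs": {"travel": [[0,0,-0.001],[0,0,0],[0,0,0]], "rot": [[0,0,0],[0,0,0],[0,0,0]]}}

```text
time: 10.93
eef_pos: [0.5206, -0.056, -0.0278]
tcp_rot: [3.141, -0.001, 0.144]
contact_force: [-9.3, 0.7, 30.1]
opening: 0.043
```

Call:
{"fn": "move_arm", "kwargs": {"travel": [[0,0,0.0038],[0.004,0.0006,0],[0.004,0.0006,0],[0.004,0.0006,0],[0.004,0.0006,0]], "rot": [[0,0,0],[0,0,0],[0,0,0],[0,0,0],[0,0,0]]}}

```text
time: 11.35
eef_pos: [0.5366, -0.0534, -0.0268]
tcp_rot: [-3.141, 0.001, 0.144]
contact_force: [-2.2, 0.0, -0.4]
opening: 0.0429
```

Call:
{"fn": "move_arm", "kwargs": {"travel": [[0.005,0.0007,0],[0.005,0.0007,0],[0.005,0.0007,0],[0.005,0.0007,0],[0,0,0]], "rot": [[0,0,0],[0,0,0],[0,0,0],[0,0,0],[0,0,0]]}}

```text
time: 11.77
eef_pos: [0.5579, -0.0504, -0.0263]
tcp_rot: [-3.141, -0.001, 0.144]
contact_force: [-0.6, 0.8, 0.1]
opening: 0.0427
```

```bash
cat >> h.py <<'E'
def both(tag,g=1.6):
    b=snap('side','s%s.png'%tag)['color'];t=snap('top','t%s.png'%tag)['color']
    f=lambda a:np.clip(cv2.resize(a,(400,400),interpolation=2).astype(float)*g,0,255).astype('uint8')
    cv2.imwrite('pics/b%s.png'%tag,np.hstack([f(b[120:210,225:315]),f(t[155:235,185:265])])[:,:,::-1])
    s=state();print(s['time'],s['eef_pos'],s['contact_force'])
E
python3 -c "
from h import *
both('5')"
```

```text
11.8667 [ 0.55673172 -0.05066146 -0.02636038] [-0.37700446  0.2274003  -0.09736956]
```

View pics/b5.png

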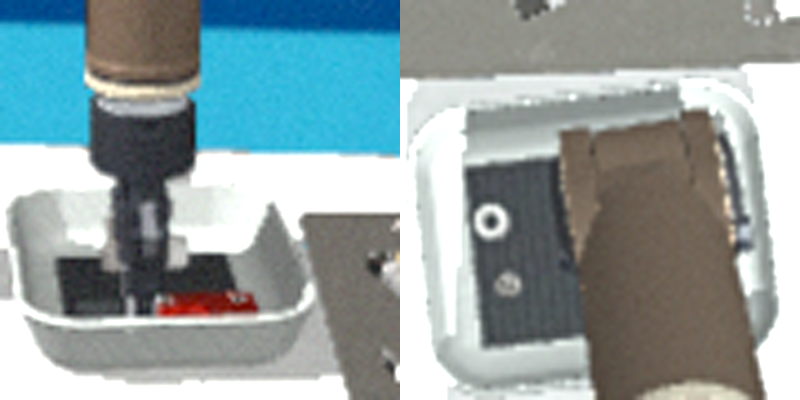

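Call:
{"fn": "move_arm", "kwargs": {"travel": [[0.005,0.0007,0],[0.005,0.0007,0],[0.005,0.0007,0],[0.005,0.0007,0],[0,0,0]], "rot": [[0,0,0],[0,0,0],[0,0,0],[0,0,0],[0,0,0]]}}

```text
time: 12.28
eef_pos: [0.5765, -0.048, -0.0265]
tcp_rot: [3.142, 0.001, 0.144]
contact_force: [-2.1, -1.3, 0.4]
opening: 0.043
```

Call:
{"fn": "move_arm", "kwargs": {"travel": [[0.005,0.0007,0],[0.005,0.0007,0],[0.005,0.0007,0],[0,0,0]], "rot": [[0,0,0],[0,0,0],[0,0,0],[0,0,0]]}}

```text
time: 12.62
eef_pos: [0.5931, -0.0454, -0.0261]
tcp_rot: [-3.141, -0.002, 0.144]
contact_force: [-0.7, -0.6, -0.5]
opening: 0.0427
```

```bash
python3 -c "
from h import *
both('6')"
```

```text
12.7167 [ 0.59249964 -0.04560311 -0.02605873] [-0.64094787  0.70246348 -0.05614791]
```

View pics/b6.png

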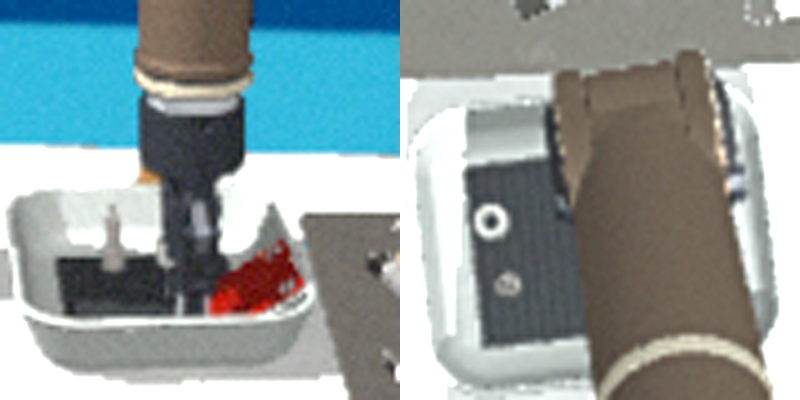

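Call:
{"fn": "move_arm", "kwargs": {"travel": [[0.004,0.0006,0],[0.004,0.0006,0],[0.004,0.0006,0],[0.004,0.0006,0],[0,0,0]], "rot": [[0,0,0],[0,0,0],[0,0,0],[0,0,0],[0,0,0]]}}

```text
time: 13.13
eef_pos: [0.6087, -0.0432, -0.0262]
tcp_rot: [-3.142, -0.001, 0.144]
contact_force: [0.4, 0.9, -0.2]
opening: 0.0427
```

Call:
{"fn": "move_arm", "kwargs": {"travel": [[0.004,0.0006,0],[0.004,0.0006,0],[0.003,0.0004,0],[0,0,0]], "rot": [[0,0,0],[0,0,0],[0,0,0],[0,0,0]]}}

```text
time: 13.47
eef_pos: [0.6193, -0.0417, -0.0262]
tcp_rot: [-3.142, -0.001, 0.144]
contact_force: [0.5, -1.3, 0.6]
opening: 0.0429
```

```bash
python3 -c "
from h import *
both('7')"
```

```text
13.5667 [ 0.61887687 -0.0417631  -0.02624607] [ 0.06522769 -0.5379182   0.82575455]
```

View pics/b7.png

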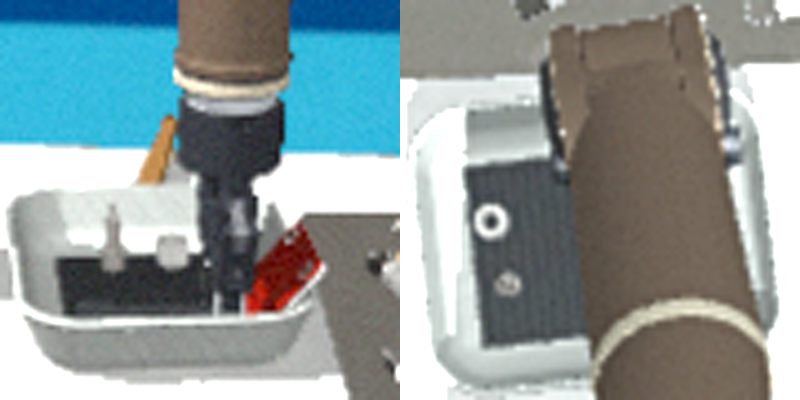

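Call:
{"fn": "move_arm", "kwargs": {"travel": [[0.002,0.0003,0],[0.002,0.0003,0],[0.002,0.0003,0],[0,0,0],[0,0,0]], "rot": [[0,0,0],[0,0,0],[0,0,0],[0,0,0],[0,0,0]]}}

```text
time: 13.98
eef_pos: [0.6248, -0.0409, -0.0263]
tcp_rot: [-3.142, -0.001, 0.144]
contact_force: [0.0, -0.8, 0.1]
opening: 0.0425
```

Run:
```python
from h import *
both('8')
o=np.array([.567,-.006]);ex=np.array([.99,.138])
C={n:camera(n) for n in('side','top')}
for k in('cover_edge_far','cover_edge_near','cover_centre'):
  for n in C: 
    m=mark_of(n,k)[:2]; print(k,n,[(round(q['score'],2),q['pixel']) for q in m])
a=cv2.imread('pics/s8.png')[140:205,255:320];cv2.imwrite('pics/s8c.png',cv2.resize(a,None,fx=9,fy=9,interpolation=2))
```

```text
14.0833 [ 0.62468653 -0.04090447 -0.02623563] [-1.27857491 -0.76894507  0.21549157]
cover_edge_far side [(0.52, [294.2, 171.1])]
cover_edge_far top []
cover_edge_near side [(0.64, [279.9, 189.4])]
cover_edge_near top []
cover_centre side [(0.49, [288.8, 184.9])]
cover_centre top []
```

View pics/s8c.png

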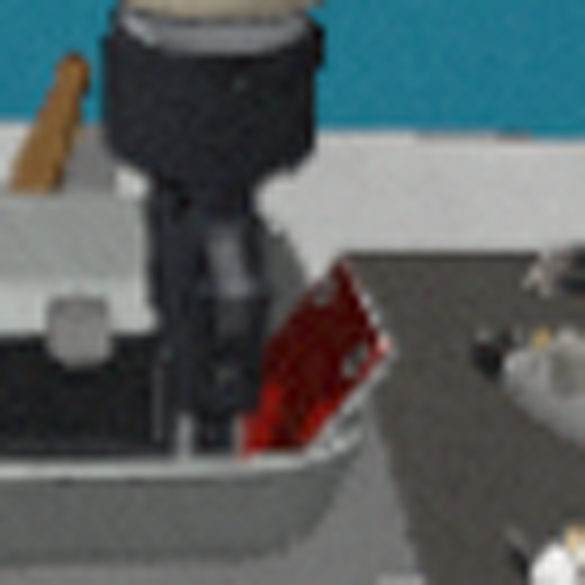

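Run:
```python
from h import *
c=camera('side')
o=np.array([.567,-.006,0]);ex=np.array([.99,.138,0]);ey=np.array([-.138,.99,0])
def pl(px,y):
    a,d=ray(c,px); s=(y-ey@(a-o))/(ey@d); p=a+s*d; return (ex@(p-o)).round(4),p[2].round(4)
for y0 in(-.040,-.043): print(pl((292.8,168.1),y0+.044),pl((297.8,178.3),y0-.044),pl((294.2,171.1),y0),pl((295.5,173.3),y0))
```

```text
(np.float64(0.1098), np.float64(0.0688)) (np.float64(0.1101), np.float64(0.0694)) (np.float64(0.1062), np.float64(0.076)) (np.float64(0.1109), np.float64(0.0682))
(np.float64(0.1092), np.float64(0.07)) (np.float64(0.1095), np.float64(0.0707)) (np.float64(0.1056), np.float64(0.0772)) (np.float64(0.1103), np.float64(0.0695))
```

Call:
{"fn": "move_arm", "kwargs": {"travel": [[0.002,0.0003,0],[0,0,0],[0,0,0],[-0.003,-0.0004,0],[-0.006,-0.0008,0]], "rot": [[0,0,0],[0,0,0],[0,0,0],[0,0,0],[0,0,0]]}}

```text
time: 14.95
eef_pos: [0.6179, -0.0416, -0.0262]
tcp_rot: [-3.142, -0.001, 0.144]
contact_force: [0.1, 0.2, 0.3]
opening: 0.0424
```

Call:
{"fn": "move_arm", "kwargs": {"travel": [[-0.01,-0.0014,0],[-0.01,-0.0014,0.005],[-0.005,0,0.02],[0,0,0.03],[0,0,0.04]], "rot": [[0,0,0],[0,0,0],[0,0,0],[0,0,0],[0,0,0]]}}

```text
time: 15.37
eef_pos: [0.5893, -0.0448, 0.0677]
tcp_rot: [-3.141, 0.005, 0.144]
contact_force: [0.2, -0.8, -0.9]
opening: 0.0425
```

```bash
python3 -c "
from h import *
both('9')"
```

```text
15.4667 [ 0.59596696 -0.04471553  0.07521071] [ 0.51509385 -0.44891532  0.62384678]
```

View pics/b9.png

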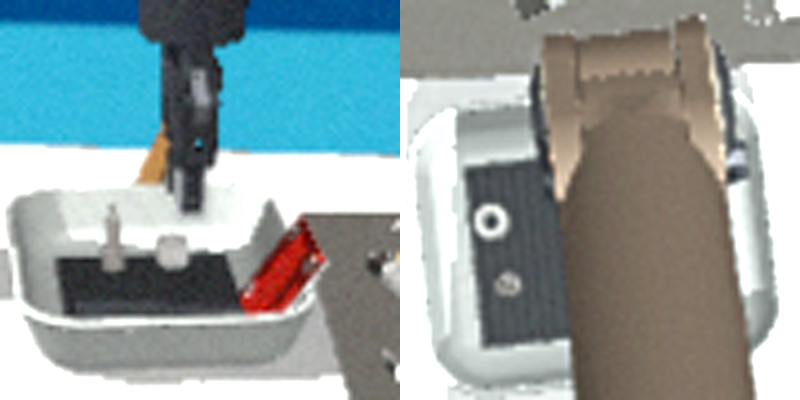

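Call:
{"fn": "move_arm", "kwargs": {"travel": [[0.01,0.001,0.02],[0.03,0.0045,0.005],[0.03,0.0045,0],[0.03,0.0045,0],[0.025,0.004,0]], "rot": [[0,0,0],[0,0,0],[0,0,0],[0,0,0],[0,0,0]]}}

```text
time: 15.88
eef_pos: [0.7188, -0.0261, 0.0943]
tcp_rot: [3.141, -0.001, 0.143]
contact_force: [-0.0, -0.1, -0.5]
opening: 0.0429
```

Call:
{"fn": "move_arm", "kwargs": {"travel": [[0,0,-0.01],[0,0,-0.02],[0,0,-0.015],[0,0,0],[0,0,0]], "rot": [[0,0,0],[0,0,0],[0,0,0],[0,0,0],[0,0,0]]}}

```text
time: 16.3
eef_pos: [0.7159, -0.0264, 0.0478]
tcp_rot: [-3.141, 0.003, 0.143]
contact_force: [0.1, -1.1, -0.0]
opening: 0.0429
```

```bash
python3 -c "
from h import *
both('10')
s=state()
e=s['eef_pos']-[.567,-.006,0];print(e[0]*.99+e[1]*.138,-e[0]*.138+e[1]*.99)"
```

```text
16.4 [ 0.71767842 -0.02631913  0.04986363] [-0.12823534  0.02312412 -0.79191016]
0.14636759383360284 -0.04090956088042283
```

View pics/b10.png

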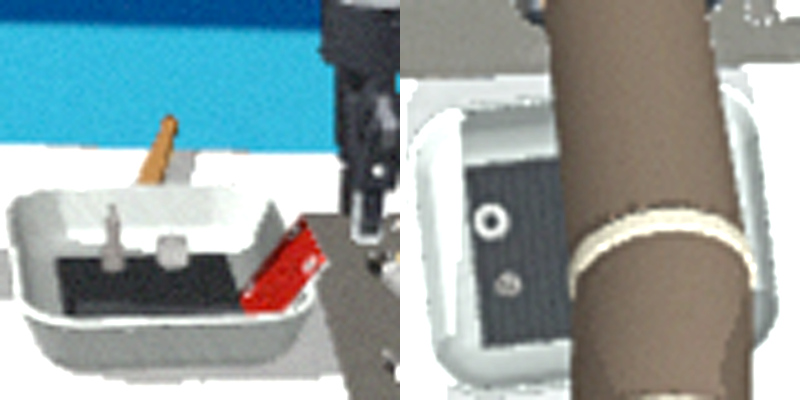

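Call:
{"fn": "move_arm", "kwargs": {"travel": [[0,0,-0.008],[0,0,-0.008],[0,0,-0.007],[0,0,0],[0,0,0]], "rot": [[0,0,0],[0,0,0],[0,0,0],[0,0,0],[0,0,0]]}}

```text
time: 16.82
eef_pos: [0.7168, -0.0262, 0.0248]
tcp_rot: [-3.141, 0.001, 0.144]
contact_force: [-0.1, -0.0, 0.6]
opening: 0.0427
```

Call:
{"fn": "move_arm", "kwargs": {"travel": [[-0.006,-0.0008,0],[-0.006,-0.0008,0],[-0.005,-0.0007,0],[0,0,0],[0,0,0]], "rot": [[0,0,0],[0,0,0],[0,0,0],[0,0,0],[0,0,0]]}}

```text
time: 17.23
eef_pos: [0.7002, -0.0287, 0.0261]
tcp_rot: [3.141, -0.0, 0.143]
contact_force: [0.6, -0.2, -0.1]
opening: 0.0424
```

```bash
python3 -c "
from h import *
both('11')
"
```

```text
17.3333 [ 0.70069947 -0.02848051  0.02604889] [-1.01413305  0.24372038  1.23351645]
```

View pics/b11.png

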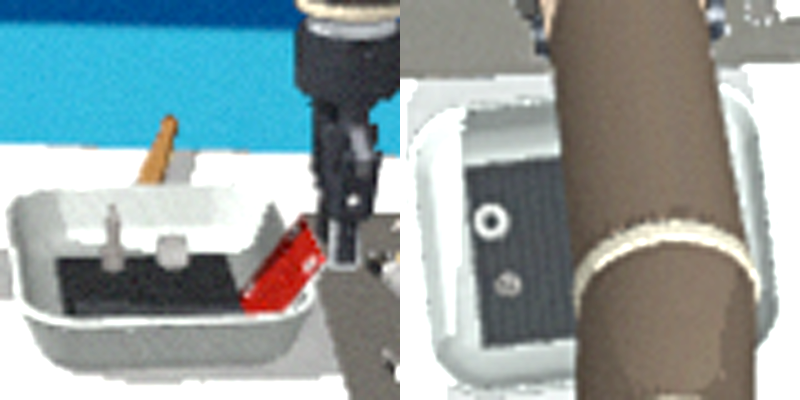

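Call:
{"fn": "move_arm", "kwargs": {"travel": [[-0.004,-0.0006,0],[-0.004,-0.0006,0],[-0.004,-0.0006,0],[-0.004,-0.0006,0],[0,0,0]], "rot": [[0,0,0],[0,0,0],[0,0,0],[0,0,0],[0,0,0]]}}

```text
time: 17.75
eef_pos: [0.6834, -0.0312, 0.0256]
tcp_rot: [3.141, 0.001, 0.143]
contact_force: [0.4, -0.9, 0.2]
opening: 0.0427
```

Call:
{"fn": "move_arm", "kwargs": {"travel": [[-0.004,-0.0006,0],[-0.004,-0.0006,0],[-0.004,-0.0006,0],[0,0,0]], "rot": [[0,0,0],[0,0,0],[0,0,0],[0,0,0]]}}

```text
time: 18.08
eef_pos: [0.6715, -0.033, 0.0256]
tcp_rot: [3.141, 0.001, 0.143]
contact_force: [0.4, -0.1, 0.4]
opening: 0.0425
```

```bash
python3 -c "
from h import *
both('12')
"
```

```text
18.1833 [ 0.67229042 -0.03279263  0.02576763] [ 0.20473646  0.64303359 -0.08774963]
```

View pics/b12.png

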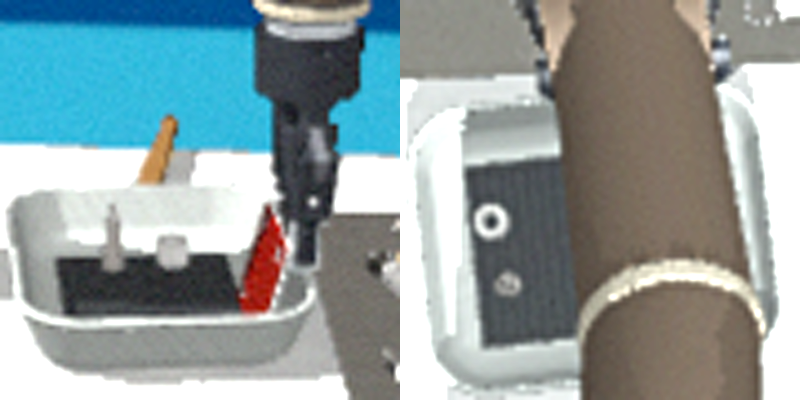

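Tipping works; the cover is now at about 75°. I'll keep pulling.

Call:
{"fn": "move_arm", "kwargs": {"travel": [[-0.004,-0.0006,0],[-0.004,-0.0006,0],[-0.004,-0.0006,0],[0,0,0]], "rot": [[0,0,0],[0,0,0],[0,0,0],[0,0,0]]}}

```text
time: 18.52
eef_pos: [0.6594, -0.0348, 0.0256]
tcp_rot: [3.141, 0.001, 0.143]
contact_force: [-0.1, -0.9, 0.5]
opening: 0.0423
```

Call:
{"fn": "move_arm", "kwargs": {"travel": [[-0.004,-0.0006,0],[-0.004,-0.0006,0],[-0.004,-0.0006,0],[0,0,0],[0,0,0]], "rot": [[0,0,0],[0,0,0],[0,0,0],[0,0,0],[0,0,0]]}}

```text
time: 18.93
eef_pos: [0.6483, -0.0364, 0.0258]
tcp_rot: [3.141, -0.0, 0.143]
contact_force: [0.3, 0.2, 0.9]
opening: 0.0425
```

```bash
python3 -c "
from h import *
both('13')
"
```

```text
19.0333 [ 0.64859971 -0.0362578   0.02577833] [0.45225297 0.73877398 0.15191535]
```

View pics/b13.png

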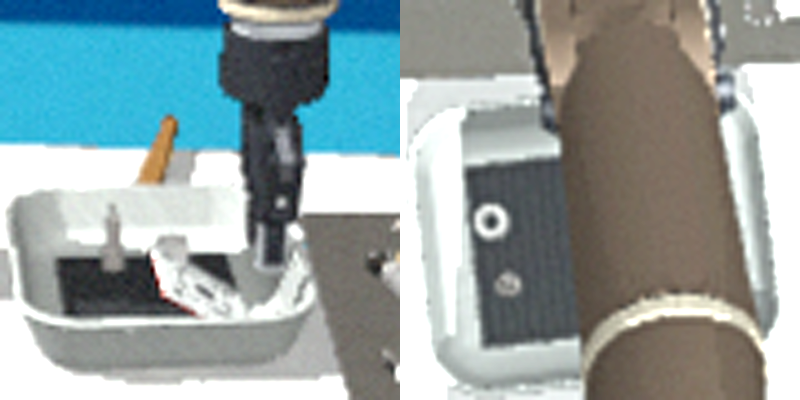

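Call:
{"fn": "move_arm", "kwargs": {"travel": [[0,0,0.01],[0,0,0.03],[0,0,0.04],[0,0,0.04],[0,0,0.03]], "rot": [[0,0,0],[0,0,0],[0,0,0],[0,0,0],[0,0,0]]}}

```text
time: 19.45
eef_pos: [0.6494, -0.036, 0.18]
tcp_rot: [3.141, -0.003, 0.144]
contact_force: [0.7, 0.2, 0.5]
opening: 0.0426
```

Call:
{"fn": "move_arm", "kwargs": {"travel": [[-0.01,-0.04,0],[-0.01,-0.04,0],[-0.01,-0.04,0],[-0.01,-0.04,0],[-0.01,-0.04,0]], "rot": [[0,0,0],[0,0,0],[0,0,0],[0,0,0],[0,0,0]]}}

```text
time: 19.87
eef_pos: [0.598, -0.238, 0.1769]
tcp_rot: [3.141, -0.001, 0.144]
contact_force: [1.0, 0.4, -0.3]
opening: 0.0427
```

```bash
python3 -c "
from h import *
both('14',1.3)
"
```

```text
19.9667 [ 0.59522677 -0.24655802  0.17640173] [ 0.40571027 -0.01246511  0.1023136 ]
```

View pics/b14.png

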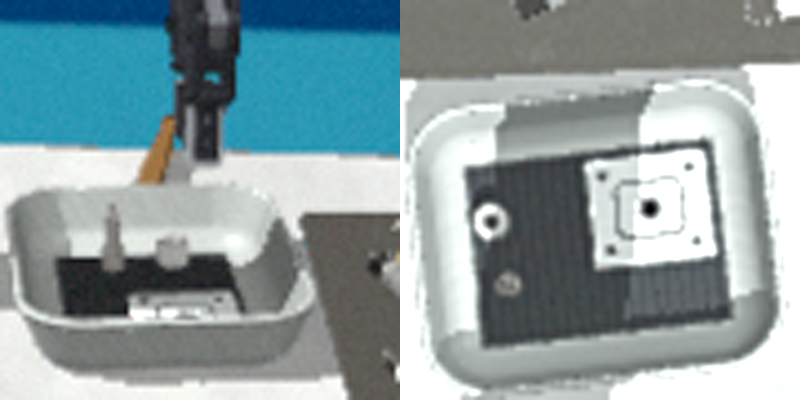

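Run:
```python
from h import *
c=camera('top');d=camera('side')
o=np.array([.567,-.006,0]);ex=np.array([.99,.138,0]);ey=np.array([-.138,.99,0])
P=lambda px,z=.0095:[float(round(v@(atz(c,px,z)-o),4)) for v in(ex,ey)]
f=lambda u,v:(185+(u-400)/5,155+v/5)
for q in((585,165),(707,150),(717,254),(597,270)): print(P(f(*q)))
for k in('cover_centre','nozzle','union_nut'):
  for n,cc in(('top',c),('side',d)):
    print(k,n,[(round(q['score'],2),[round(float(v@(atz(cc,q['pixel'],.0065 if k=='cover_centre' else .0035)-o)),4) for v in(ex,ey)]) for q in mark_of(n,k)[:1]])
a=cv2.imread('pics/t0.png') if 0 else None
I=cv2.imread('pics/top0.png').astype(int);J=c['color'][:,:,::-1].astype(int)
D=np.abs(I-J).sum(2); D=(D>90).astype(np.uint8)*255
cv2.imwrite('pics/d.png',np.hstack([D,]));s=state();print(s['time'],s['contact_force'],s['eef_pos'])
```

```text
[0.0548, 0.0023]
[0.056, -0.0888]
[-0.0219, -0.0876]
[-0.0239, 0.0016]
cover_centre top [(0.59, [0.0151, -0.0478])]
cover_centre side [(0.41, [0.0188, -0.0572])]
nozzle top [(0.48, [-0.0335, 0.075])]
nozzle side [(0.61, [-0.0284, 0.0522])]
union_nut top [(0.39, [0.0058, 0.0822])]
union_nut side [(0.4, [0.0341, 0.0859])]
20.3667 [1.08516141 0.23556968 0.31064292] [ 0.59904729 -0.23454606  0.17586113]
```

View pics/d.png

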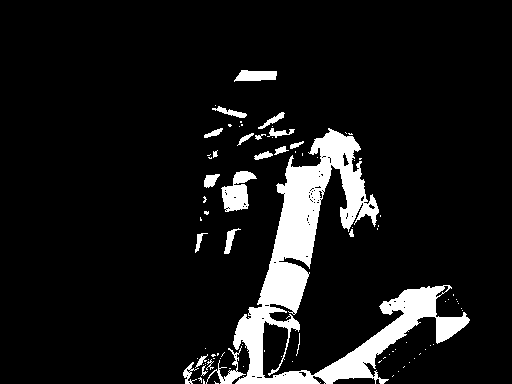

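```bash
python3 -c "
from h import *
both('15',1.3);print(hand_in())"
```

```text
20.4667 [ 0.59879975 -0.23518656  0.17574302] [-0.46451515 -0.00641272 -0.28019749]
the job is handed in; nothing more can be done
None
```

View pics/b15.png

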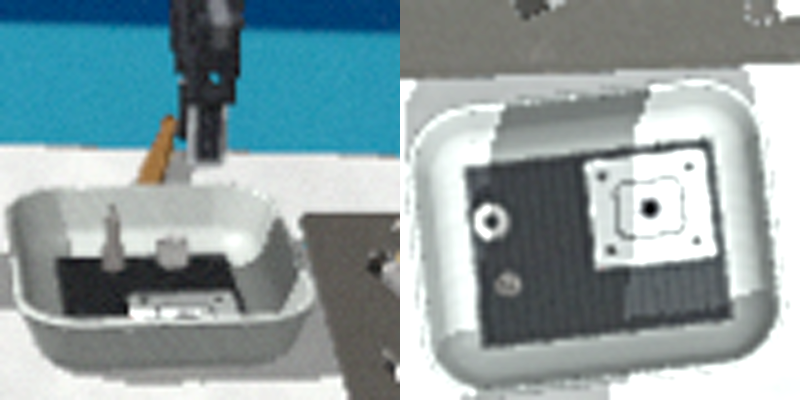

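The cover now lies flat on the mat with its bright sealing face and black ring up, and I handed the job in at about 20.5 s. With the fingers half open, I pushed the cover at its near edge up the far wall. I let go and it leaned there at about 55°, its centre at about x = 0.087 m in the tray's frame. Then I reached behind its upper edge and tipped it back towards the robot.

**Last checks:** The cover's corners in the top picture put its centre at about (0.016, -0.043) m in the tray's frame. It appears full size, 79 x 90 mm, so it is level. The last two pictures show it not moving. The nozzle and union nut stand where they did, and the top picture shows no change at the brush. The tin, tape, brass nut and spanner were not checked separately; the arm passed well above the first three and hides part of that area in the last picture. The arm is clear, with the fingertips about 0.2 m up. The highest reading was 30 N, when I touched the mat to find the tip height; while pushing and tipping the cover it stayed near zero.

**Disagreements:**
- **Tip height:** with the gripper half open, the fingertips were about 31 mm higher than the reported TCP height. The stated swing of the pads allows at most 13 mm. The side camera and the touch on the mat agreed on the larger figure, so I worked from the touch.
- **Trained networks:** their marks for the nozzle and union nut scattered by about 2 to 3 cm between cameras, so I relied on the pictures for those.

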